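# Pack the dressing jar from behind the canisters

## Task

Pack the little red-lidded dressing jar into the empty compartment of the foil meal tray, upright on its floor. It is hemmed in on the wooden organiser by the tall glass canisters, so first move the two that stand right next to it over to the chopping board, upright; when the jar is packed, put them back upright where each one stood, so that all three canisters stand in their own corners of the organiser as before. Let nothing tip over and leave the mug, the lunch box and the pepper mill alone.

Things in the scene. Friction and masses are not known exactly. Their poses are not given: they have to be found in the camera images.
- canister_lentils: Tall round glass canister, diameter 56, of which the straight glass is 127 high, nearly flat shoulder at 130; in its middle a round pale wooden stopper, diameter 32, rises from 128 to the top at 164. About 0.4 kg, filled with orange lentils. Origin: centre of the underside, z up. (mm)
- canister_beans: Tall round glass canister, diameter 56, of which the straight glass is 127 high, nearly flat shoulder at 130; in its middle a round black stopper, diameter 32, rises from 128 to the top at 164. About 0.4 kg, filled with black beans. Origin: centre of the underside, z up. (mm)
- canister_peas: Tall round glass canister, diameter 56, of which the straight glass is 127 high, nearly flat shoulder at 130; in its middle a round white stopper, diameter 32, rises from 128 to the top at 164. About 0.4 kg, filled with green peas. Origin: centre of the underside, z up. (mm)
- dressing_jar: Low closed jar of amber glass, diameter 50, with a red round lid, diameter 52, from height 35 to the top at 50. 0.12 kg. Origin: centre of the underside, z up. (mm)
- organiser: Square low tray of brown wood, 148 x 148, fixed; floor 6 thick, rim 6 wide and 16 high. The canisters and the jar stand on its floor, one in each corner (which one where varies), about 32 in x and y from its middle: 8 between neighbours and to the rim. A gripper lacks room at the jar until the two canisters beside it (not the diagonal one) are gone. Origin: centre of the underside. (mm)
- chopping_board: Side area: flat pale wooden board, 240 along its x, 160 along its y, 18 thick, empty, fixed. Origin: centre of the underside. (mm)
- meal_tray: Aluminium foil tray, 230 along x, 160 along y, 40 high, rolled rim 7 thick, floor 3 thick, fixed. A cross wall 4 thick and 33 high at x = -15 parts it: the +x part is full of food (30 high); the -x part is the empty compartment, inside x from -112 to -17, y from -77 to 77, its middle at x = -64, y = 0. Origin: centre of the underside. (mm)
- mug: Blue mug, diameter 82, 92 high, handle at its +y side; to be left alone. Origin: centre of the underside. (mm)
- lunch_box: Glass lunch box with a blue lid, 121 along its x, 181 along its y, 55 high; to be left alone. Origin: centre of the underside. (mm)
- pepper_mill: Dark wooden pepper mill, diameter 52, 130 high; to be left alone. Origin: centre of the underside. (mm)

How it is judged:
By the outcome, as a careful person would: the job done as asked, in the order asked, and still so for the second after the job is handed in, with the robot touching nothing.
It also fails if it takes over 128 s, if anything falls off the work surface, if the arm or the gripper's body presses on something with over 40 N, if the wrist force passes 120 N, or if a joint passes its speed limit or range.

## Robot

A 7-joint arm with a two-finger parallel gripper is mounted at the origin on the work surface. World frame = base frame: x ahead of the robot, y to its left, z up, the work surface at z = 0. Lengths are in m, angles in degrees, forces in N, time in s.
With the tool pointing down it reaches from about 0.35 to 0.775 m from the base axis. Payload 3.1 kg.
Tool frame: the origin (TCP) lies midway between the tips of the shut fingers; the grasp point (between the pads) lies r.tcp_to_grasp behind it (r.tcp_to_grasp is the distance from the TCP to the grasp point, in m); z points along the fingers, y is the line along which they close (so a half turn about z gives the same grasp; the last joint's range is limited). The gripper opens to 85 mm and grips with 20 to 120 N. Pads are 22 mm wide; open, the fingers measure 114 mm over their backs; the gripper's body (76 mm by 85 mm) begins 54 mm behind the grasp point. The pads swing forward as they close: fully open they stand 13 mm farther back than shut.
Start: joints at [73.642, 17.813, 0.802, 86.603, -0.252, 75.585, -1.558], TCP at [0.133, -0.534, 0.231] pointing down, gripper open.
Joint ranges: [-154.91, 154.91], [-16.99, 109.72], [-72.82, 74.43], [7.12, 147.25], [-82.49, 262.49], [11.32, 116.49], [-174.64, 174.64]. Speed limits (degrees/s): [159.86, 159.86, 180, 180, 180, 180, 180].

## Interface

Orientations are given as a 3x3 rotation matrix whose columns are the frame's x, y, z axes.
In Python, from plant import r gives the robot as it stands.
- The arm moves only by the shell command python3 -m creep 'ROWS'. ROWS is JSON, a list of rows, each an object with "translation": the shift along the tool's x, y, z in m, a list of three; "dr": the turn, a rotation vector about the tool's x, y, z in degrees, a list of three; "jaw": the closure, from 0 (fully open) to 1 (shut). In form: [{"translation": [tx, ty, tz], "dr": [rx, ry, rz], "jaw": jaw}, ...]. A call has 1 to 20 rows; each row is the pose to reach, as a shift and turn from the pose commanded when the call began, along the tool's axes at that moment; what a row does not reach only later rows make up. A row lasts 1/10 s, in which the tool goes at most 50 mm and 8.59 degrees, less where a joint would pass 70% of its speed; a pose out of reach is approached as far as the arm can. A call with a gripper value outside its range is refused whole. The fingers move at their own pace and stop on an object; the grip force is fixed at half the most. Time passes only in rows, so rows that repeat a pose let the fingers close. It gives the time, the measured TCP pose, the force and the opening at its end, in the units of the state.
- r.observe(): the state, without advancing time (a new reading comes with each control period).
- r.camera(name): name is "scene" or "top"; returns a dict with "color" (384x512x3 uint8, blue, green, red), "camera_matrix" (3x3 intrinsics, pixels), "k1" (the pictures are not rectified: a ray, as slopes to the right and down, at radius r is drawn at 1 + k1 r^2 times it, then the intrinsics apply), "R" (3x3) and "t" (3): a world point X has camera coordinates R X + t. Camera axes: x right, y down, z forward; pixel columns grow to the right and rows downward; lengths in m; the calibration is good to about 2 mm. A picture is of the moment at which its call begins. There is no depth.
- r.job_done(): hands the job in, once; it reports no verdict.
The state is a dict: "t": time; "qpos": joint angles; "qd": joint speeds; "effort": joint torques, N m; "ee_pos": TCP position; "ee_rot": TCP orientation; "force": force on the tool from outside, world axes, zero at the start; "moment": the same for the moment, N m; "opening": finger opening in m.
Only numpy, scipy, OpenCV 4.12 (cv2) and the standard library are available. Lean on these libraries where they do the work, as an engineer would, in place of code of your own. Each camera call takes 0.05 s, during which the arm holds its last target. There are 200 camera calls.

## Working session

There is one attempt and no reset: what is moved stays moved. The work goes in short steps, Python scripts to look and compute and a shell command to move; the robot and the scene stay as the last step left them, time stands still between calls to the robot, and variables do not carry over. Pictures are saved under pics/ and viewed, on a budget of 14 in all, crops included, one or two more only if the job needs it, and the job is handed in when it is done.

```bash
ls; mkdir -p pics; python3 - <<'E'
from plant import r
import cv2
for n in("scene","top"):
    c=r.camera(n); cv2.imwrite(f"pics/{n}0.png",c["color"]); print(n,c["camera_matrix"],c["k1"],c["R"],c["t"])
o=r.observe();print(o["t"],o["ee_pos"],o["ee_rot"],o["opening"],o["force"],r.tcp_to_grasp)
E
```

```text
pics
scene [[437.27627838   0.         253.77503341]
 [  0.         437.27627838 190.18521491]
 [  0.           0.           1.        ]] 0.045993539978834694 [[-0.7941764   0.60751492  0.01447289]
 [ 0.33652063  0.45949958 -0.82195742]
 [-0.50600168 -0.64790876 -0.56936503]] [ 0.52081849 -0.15805066  1.32844215]
top [[384.06506358   0.         256.03781845]
 [  0.         384.06506358 185.77660322]
 [  0.           0.           1.        ]] 0.03764329696497715 [[-0.00567795 -0.99993493  0.00989398]
 [-0.9954168   0.0047072  -0.09551568]
 [ 0.0954629  -0.01039097 -0.99537875]] [-0.02094022  0.60315808  1.05764345]
0.1 [ 0.13266072 -0.53307863  0.23031983] [[ 9.70392405e-01  2.41533095e-01 -5.86815928e-04]
 [ 2.41533798e-01 -9.70390184e-01  2.07746946e-03]
 [-6.76627883e-05 -2.15769646e-03 -9.99997670e-01]] 0.08553245079274144 [-0.20640463 -0.16576515  0.73149251] 0.0187
```

View pics/scene0.png

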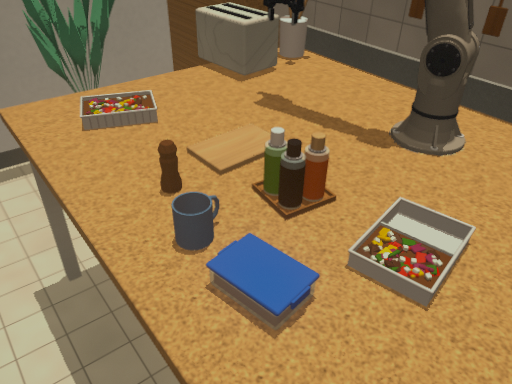

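View pics/top0.png

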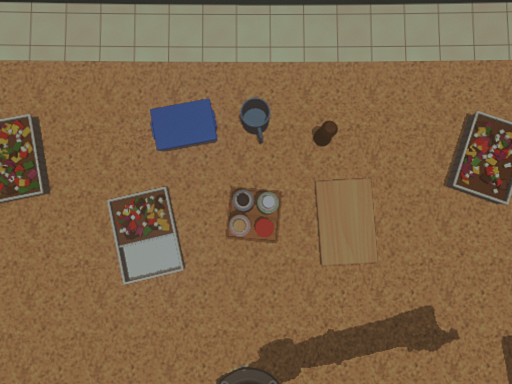

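The scene view shows green peas, black beans and orange lentils on the organiser. In the top view the jar (red) is at ≈(264,228), lentils at (240,226), peas at (268,202), beans at (243,200) on the diagonal. The board is at ≈(347,221), and the tray's empty compartment at ≈(151,257). The peas and lentils canisters have to move.

```bash
cat > h.py <<'E'
import numpy as np, cv2
from plant import r
def und(c,p):
    K=c["camera_matrix"]; d=np.array([c["k1"],0,0,0,0.])
    return cv2.undistortPoints(np.array(p,float).reshape(-1,1,2),K,d).reshape(-1,2)
def ray(c,p,z):
    u=und(c,p); R=np.array(c["R"]); t=np.array(c["t"]); o=-R.T@t
    d=np.c_[u,np.ones(len(u))]@R
    return o+d*((z-o[2])/d[:,2])[:,None]
def proj(c,X):
    rv=cv2.Rodrigues(np.array(c["R"]))[0]
    return cv2.projectPoints(np.array(X,float).reshape(-1,1,3),rv,np.array(c["t"]),c["camera_matrix"],np.array([c["k1"],0,0,0,0.]))[0].reshape(-1,2)
E
python3 - <<'E'
import cv2
a=cv2.imread("pics/top0.png");s=cv2.imread("pics/scene0.png")
A=cv2.resize(a[180:250,215:295],None,fx=7,fy=7,interpolation=cv2.INTER_CUBIC)   
B=cv2.resize(a[175:295,100:195],None,fx=4,fy=4,interpolation=cv2.INTER_CUBIC)
cv2.imwrite("pics/a1.png",A)
cv2.imwrite("pics/b1.png",B)
cv2.imwrite("pics/c1.png",cv2.resize(s[120:220,245:345],None,fx=6,fy=6,interpolation=cv2.INTER_CUBIC))
E
```

```text
(no output)
```

View pics/a1.png

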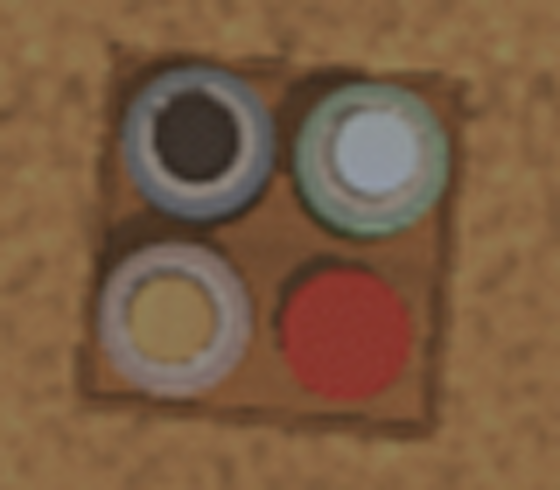

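View pics/b1.png

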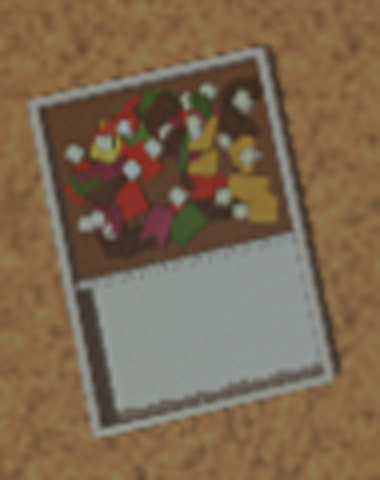

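View pics/c1.png

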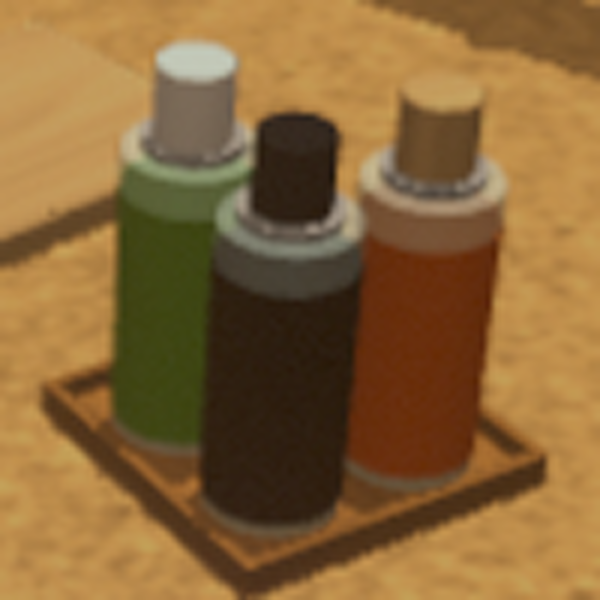

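The crops give these positions (7x crop of top, 4x for the tray, 6x for the scene):
- **Top:** stoppers at beans (197,138), peas (376,151) and lentils (172,320), with the jar lid at (347,333). The rim corners are ≈(112,50), (462,82), (432,432), (85,402).
- **Tray corners:** (32,100), (265,48), (335,378), (98,435).
- **Scene:** stopper tops at peas (196,62), beans (296,134), lentils (441,93).

```bash
python3 - <<'E'
from h import *
t=r.camera("top");s=r.camera("scene")
f=lambda p,k,o:(np.array(p,float)+.5)/k-.5+o
np.set_printoptions(precision=4,suppress=True)
print("stoppers b p l (top)\n",ray(t,f([(197,138),(376,151),(172,320)],7,(215,180)),.17))
print("scene\n",ray(s,f([(296,134),(196,62),(441,93)],6,(245,120)),.17))
hsv=cv2.cvtColor(t["color"],cv2.COLOR_BGR2HSV)[180:250,215:295]
m=((hsv[...,0]<4)|(hsv[...,0]>175))&(hsv[...,1]>150); M=cv2.moments(m.astype(np.uint8),True)
print("jar",ray(t,f([(347,333)],7,(215,180)),.056),ray(t,[(M["m10"]/M["m00"]+215,M["m01"]/M["m00"]+180)],.056),M["m00"])
o=ray(t,f([(112,50),(462,82),(432,432),(85,402)],7,(215,180)),.016);print("org",o,o.mean(0))
k=ray(t,f([(32,100),(265,48),(335,378),(98,435)],4,(100,175)),.04);print("tray",k,k.mean(0))
print("board",ray(t,[(317,180),(370,179),(377,264),(322,265)],.018))
# tray frame: +x toward food; comp middle
e=(k[0]+k[1]-k[2]-k[3])[:2];e/=np.linalg.norm(e);c=k.mean(0)[:2];print("yaw",np.degrees(np.arctan2(e[1],e[0])),"comp",c-.064*e, np.linalg.norm(k[0]-k[1]),np.linalg.norm(k[1]-k[2]))
print("others",ray(t,[(255,112),(325,135),(184,125)],.1))
E
```

```text
stoppers b p l (top)
 [[ 0.5564  0.0102  0.17  ]
 [ 0.5515 -0.0524  0.17  ]
 [ 0.4931  0.0191  0.17  ]]
scene
 [[ 0.5598  0.0124  0.17  ]
 [ 0.5526 -0.052   0.17  ]
 [ 0.4955  0.0202  0.17  ]]
jar [[ 0.4869 -0.0453  0.056 ]] [[ 0.4865 -0.0447  0.056 ]] 234.0
org [[ 0.6019  0.0486  0.016 ]
 [ 0.5881 -0.0943  0.016 ]
 [ 0.4466 -0.0805  0.016 ]
 [ 0.4594  0.0594  0.016 ]] [ 0.524  -0.0167  0.016 ]
tray [[0.5655 0.3866 0.04  ]
 [0.6008 0.2274 0.04  ]
 [0.3743 0.1757 0.04  ]
 [0.3383 0.3346 0.04  ]] [0.4697 0.2811 0.04  ]
board [[ 0.6199 -0.1989  0.018 ]
 [ 0.622  -0.3505  0.018 ]
 [ 0.3827 -0.3613  0.018 ]
 [ 0.3804 -0.2076  0.018 ]]
yaw 12.87111425249579 comp [0.4073 0.2668] 0.16307241902132782 0.2322783030442523
others [[ 0.7956 -0.0217  0.1   ]
 [ 0.7319 -0.2087  0.1   ]
 [ 0.7603  0.1683  0.1   ]]
```

```bash
cat > go.py <<'E'
# usage: go.py x y z yawY  -> rows' translation (mm) and dr about tool axes to reach a vertical tool pose
import sys
from h import *
from scipy.spatial.transform import Rotation as Ro
np.set_printoptions(precision=1,suppress=True)
x,y,z,a=map(float,sys.argv[1:5]); o=r.observe(); R=np.array(o["ee_rot"]); a=np.radians(a)
Y=np.array([np.cos(a),np.sin(a),0]); Z=np.array([0,0,-1.]); T=np.c_[np.cross(Y,Z),Y,Z]
print("t",o["t"],"mm",1000*R.T@(np.array([x,y,z])-o["ee_pos"]),"dr",Ro.from_matrix(R.T@T).as_rotvec(degrees=True),"q7",o["qpos"][6],"F",np.array(o["force"]),"open",o["opening"])
E
python3 go.py .551 -.052 .26 40
```

```text
t 0.2 mm [ 522.2 -366.1  -28.9] dr [  -0.1   -0.1 -116. ] q7 -1.5584316114486536 F [ 0.6 -0.2  0.3] open 0.085555229860059
```

```bash
python3 -m creep '[{"translation":[0.1,-0.07,-0.029],"dr":[0,0,-22],"jaw":0},{"translation":[0.2,-0.14,-0.029],"dr":[0,0,-44],"jaw":0},{"translation":[0.3,-0.21,-0.029],"dr":[0,0,-66],"jaw":0},{"translation":[0.522,-0.366,-0.029],"dr":[0,0,-116],"jaw":0},{"translation":[0.522,-0.366,-0.029],"dr":[0,0,-116],"jaw":0},{"translation":[0.522,-0.366,-0.029],"dr":[0,0,-116],"jaw":0},{"translation":[0.522,-0.366,-0.029],"dr":[0,0,-116],"jaw":0},{"translation":[0.522,-0.366,-0.029],"dr":[0,0,-116],"jaw":0},{"translation":[0.522,-0.366,-0.029],"dr":[0,0,-116],"jaw":0},{"translation":[0.522,-0.366,-0.029],"dr":[0,0,-116],"jaw":0},{"translation":[0.522,-0.366,-0.029],"dr":[0,0,-116],"jaw":0},{"translation":[0.522,-0.366,-0.029],"dr":[0,0,-116],"jaw":0},{"translation":[0.522,-0.366,-0.029],"dr":[0,0,-116],"jaw":0},{"translation":[0.522,-0.366,-0.029],"dr":[0,0,-116],"jaw":0},{"translation":[0.522,-0.366,-0.029],"dr":[0,0,-116],"jaw":0},{"translation":[0.522,-0.366,-0.029],"dr":[0,0,-116],"jaw":0},{"translation":[0.522,-0.366,-0.029],"dr":[0,0,-116],"jaw":0},{"translation":[0.522,-0.366,-0.029],"dr":[0,0,-116],"jaw":0}]'; python3 go.py .552 -.052 .138 40
```

```text
t: 2.0
ee_pos: [0.5506, -0.0539, 0.2604]
ee_rot: [[-0.64, 0.768, -0.0], [0.768, 0.64, -0.001], [-0.001, -0.001, -1.0]]
force: [0.3, -0.4, -0.6]
opening: 0.0854
t 2.0 mm [  0.6   2.4 122.4] dr [-0.   0.  -0.2] q7 32.91199580198831 F [ 0.3 -0.4 -0.6] open 0.08543163657534844
```

```bash
python3 -m creep '[{"translation":[0.001,0.002,0.03],"dr":[0,0,0],"jaw":0},{"translation":[0.001,0.002,0.06],"dr":[0,0,0],"jaw":0},{"translation":[0.001,0.002,0.09],"dr":[0,0,0],"jaw":0},{"translation":[0.001,0.002,0.11],"dr":[0,0,0],"jaw":0},{"translation":[0.001,0.002,0.122],"dr":[0,0,0],"jaw":0},{"translation":[0.001,0.002,0.122],"dr":[0,0,0],"jaw":0}]'; python3 - <<'E'
from h import *
t=r.camera("top")["color"][160:260,200:310];s=r.camera("scene")["color"][90:220,235:365]
cv2.imwrite("pics/d1.png",np.hstack([cv2.resize(t,(396,360)),cv2.resize(s,(360,360))]))
E
python3 go.py .552 -.052 .138 40
```

```text
t: 2.6
ee_pos: [0.5505, -0.0512, 0.1368]
ee_rot: [[-0.641, 0.767, -0.003], [0.767, 0.641, -0.0], [0.002, -0.003, -1.0]]
force: [0.2, 0.2, 0.8]
opening: 0.0856
t 2.7 mm [-0.7 -1.2  1.2] dr [ 0.1  0.1 -0.1] q7 29.587741572032794 F [-1.3  0.2 -0.1] open 0.08573842938983174
```

View pics/d1.png

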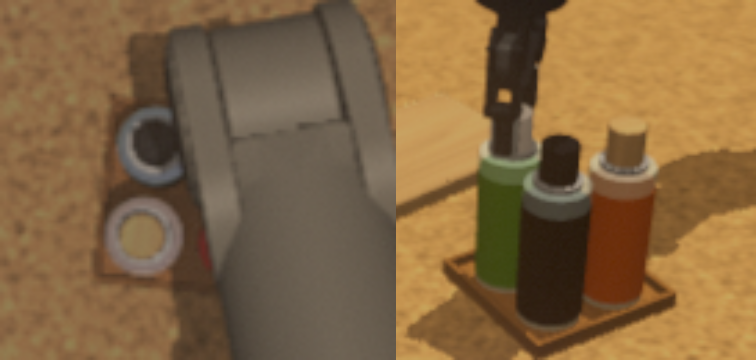

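The scene half shows the fingers straddling the white stopper at about (510,120), clear of the others. Closing now, and lifting 5 mm to check the grip.

```bash
python3 -m creep '[{"translation":[0,0,0],"dr":[0,0,0],"jaw":0.3},{"translation":[0,0,0],"dr":[0,0,0],"jaw":0.5},{"translation":[0,0,0],"dr":[0,0,0],"jaw":1},{"translation":[0,0,0],"dr":[0,0,0],"jaw":1},{"translation":[0,0,0],"dr":[0,0,0],"jaw":1},{"translation":[0,0,0],"dr":[0,0,0],"jaw":1},{"translation":[0,0,0],"dr":[0,0,0],"jaw":1},{"translation":[0,0,0],"dr":[0,0,0],"jaw":1},{"translation":[0,0,-0.003],"dr":[0,0,0],"jaw":1},{"translation":[0,0,-0.006],"dr":[0,0,0],"jaw":1},{"translation":[0,0,-0.006],"dr":[0,0,0],"jaw":1}]'; python3 go.py .55 -.28 .20 40
```

```text
t: 3.8
ee_pos: [0.5515, -0.0503, 0.1437]
ee_rot: [[-0.643, 0.766, -0.001], [0.766, 0.643, 0.0], [0.001, -0.0, -1.0]]
force: [-0.4, 0.5, -4.1]
opening: 0.0303
t 3.8 mm [-175.  -148.8  -56.4] dr [-0.  -0.1 -0. ] q7 29.78618021624972 F [-0.4  0.5 -4.1] open 0.03030735408282615
```

```bash
python3 -m creep '[{"translation":[0,0,-0.02],"dr":[0,0,0],"jaw":1},{"translation":[0,0,-0.04],"dr":[0,0,0],"jaw":1},{"translation":[-0.005,-0.005,-0.056],"dr":[0,0,0],"jaw":1},{"translation":[-0.018,-0.015,-0.06],"dr":[0,0,0],"jaw":1},{"translation":[-0.035,-0.03,-0.06],"dr":[0,0,0],"jaw":1},{"translation":[-0.053,-0.045,-0.06],"dr":[0,0,0],"jaw":1},{"translation":[-0.071,-0.06,-0.06],"dr":[0,0,0],"jaw":1},{"translation":[-0.089,-0.075,-0.06],"dr":[0,0,0],"jaw":1},{"translation":[-0.107,-0.09,-0.06],"dr":[0,0,0],"jaw":1},{"translation":[-0.125,-0.106,-0.06],"dr":[0,0,0],"jaw":1},{"translation":[-0.143,-0.122,-0.06],"dr":[0,0,0],"jaw":1},{"translation":[-0.158,-0.135,-0.06],"dr":[0,0,0],"jaw":1},{"translation":[-0.168,-0.144,-0.06],"dr":[0,0,0],"jaw":1},{"translation":[-0.175,-0.149,-0.06],"dr":[0,0,0],"jaw":1},{"translation":[-0.175,-0.149,-0.06],"dr":[0,0,0],"jaw":1},{"translation":[-0.175,-0.149,-0.06],"dr":[0,0,0],"jaw":1}]'; python3 go.py .55 -.28 .1505 40
```

```text
t: 5.4
ee_pos: [0.5504, -0.2787, 0.2041]
ee_rot: [[-0.644, 0.765, -0.0], [0.765, 0.644, 0.002], [0.001, 0.001, -1.0]]
force: [0.4, -0.0, -3.8]
opening: 0.0308
t 5.4 mm [-0.8 -1.3 53.6] dr [ 0.1 -0.1  0.1] q7 53.680332779733774 F [ 0.4 -0.  -3.8] open 0.03077478249217978
```

```bash
python3 -m creep '[{"translation":[0,0,0.015],"dr":[0,0,0],"jaw":1},{"translation":[0,0,0.03],"dr":[0,0,0],"jaw":1},{"translation":[0,0,0.04],"dr":[0,0,0],"jaw":1},{"translation":[0,0,0.047],"dr":[0,0,0],"jaw":1},{"translation":[0,0,0.05],"dr":[0,0,0],"jaw":1},{"translation":[0,0,0.052],"dr":[0,0,0],"jaw":1},{"translation":[0,0,0.0535],"dr":[0,0,0],"jaw":1},{"translation":[0,0,0.0535],"dr":[0,0,0],"jaw":1},{"translation":[0,0,0.0535],"dr":[0,0,0],"jaw":1}]'
```

```text
t: 6.3
ee_pos: [0.5504, -0.2804, 0.1512]
ee_rot: [[-0.642, 0.766, 0.001], [0.766, 0.642, -0.0], [-0.001, 0.0, -1.0]]
force: [-0.9, 0.1, -4.1]
opening: 0.0304
```

```bash
python3 -m creep '[{"translation":[0,0,0.001],"dr":[0,0,0],"jaw":1},{"translation":[0,0,0.0015],"dr":[0,0,0],"jaw":1},{"translation":[0,0,0.002],"dr":[0,0,0],"jaw":1},{"translation":[0,0,0.002],"dr":[0,0,0],"jaw":1}]'
```

```text
t: 6.7
ee_pos: [0.5508, -0.2808, 0.1511]
ee_rot: [[-0.642, 0.767, 0.002], [0.767, 0.642, -0.002], [-0.003, 0.0, -1.0]]
force: [-2.4, 0.3, 6.3]
opening: 0.0306
```

Contact (force −4 to +6 N). Releasing and rising.

```bash
python3 -m creep '[{"translation":[0,0,0],"dr":[0,0,0],"jaw":0.5},{"translation":[0,0,0],"dr":[0,0,0],"jaw":0.4},{"translation":[0,0,0],"dr":[0,0,0],"jaw":0.2},{"translation":[0,0,0],"dr":[0,0,0],"jaw":0},{"translation":[0,0,0],"dr":[0,0,0],"jaw":0},{"translation":[0,0,-0.02],"dr":[0,0,0],"jaw":0},{"translation":[0,0,-0.05],"dr":[0,0,0],"jaw":0},{"translation":[0,0,-0.09],"dr":[0,0,0],"jaw":0},{"translation":[0,0,-0.109],"dr":[0,0,0],"jaw":0},{"translation":[0,0,-0.109],"dr":[0,0,0],"jaw":0}]'; python3 go.py .494 .0195 .26 40
```

```text
t: 7.7
ee_pos: [0.5523, -0.2806, 0.2618]
ee_rot: [[-0.642, 0.766, 0.007], [0.766, 0.642, -0.003], [-0.007, 0.004, -1.0]]
force: [0.2, 0.5, 0.9]
opening: 0.0855
t 7.7 mm [267.4 148.1   0.5] dr [ 0.2  0.4 -0. ] q7 54.60242714354019 F [0.2 0.5 0.9] open 0.08548715196617582
```

```bash
python3 -m creep '[{"translation":[0.04,0.02,0],"dr":[0.2,0.4,0],"jaw":0},{"translation":[0.08,0.045,0],"dr":[0.2,0.4,0],"jaw":0},{"translation":[0.12,0.065,0],"dr":[0.2,0.4,0],"jaw":0},{"translation":[0.16,0.09,0],"dr":[0.2,0.4,0],"jaw":0},{"translation":[0.2,0.11,0],"dr":[0.2,0.4,0],"jaw":0},{"translation":[0.24,0.133,0],"dr":[0.2,0.4,0],"jaw":0},{"translation":[0.267,0.148,0],"dr":[0.2,0.4,0],"jaw":0},{"translation":[0.267,0.148,0],"dr":[0.2,0.4,0],"jaw":0},{"translation":[0.267,0.148,0],"dr":[0.2,0.4,0],"jaw":0}]'; python3 go.py .494 .0195 .138 40
```

```text
t: 8.6
ee_pos: [0.4913, 0.0196, 0.2567]
ee_rot: [[-0.644, 0.765, -0.009], [0.765, 0.644, 0.002], [0.007, -0.005, -1.0]]
force: [-0.5, -1.0, 0.1]
opening: 0.0854
t 8.6 mm [ -2.7   2.7 118.7] dr [-0.3 -0.4  0.1] q7 27.138019636778893 F [-0.5 -1.   0.1] open 0.08542186674167468
```

```bash
python3 -m creep '[{"translation":[0,0,0.0],"dr":[0,0,0],"jaw":0},{"translation":[0,0,0],"dr":[0,0,0],"jaw":0},{"translation":[0,0,0],"dr":[0,0,0],"jaw":0}]'; python3 go.py .494 .0195 .138 40
```

```text
t: 8.9
ee_pos: [0.4922, 0.0179, 0.2574]
ee_rot: [[-0.64, 0.768, -0.008], [0.768, 0.64, 0.003], [0.007, -0.004, -1.0]]
force: [-0.5, -0.0, -0.5]
opening: 0.0854
t 8.9 mm [ -0.9   2.9 119.3] dr [-0.2 -0.4 -0.2] q7 27.123038239232873 F [-0.5 -0.  -0.5] open 0.08535656867635301
```

Settled; removing the spurious tilt while descending.

```bash
python3 -m creep '[{"translation":[-0.001,0.003,0.02],"dr":[-0.2,-0.4,0],"jaw":0},{"translation":[-0.001,0.003,0.05],"dr":[-0.2,-0.4,0],"jaw":0},{"translation":[-0.001,0.003,0.08],"dr":[-0.2,-0.4,0],"jaw":0},{"translation":[-0.001,0.003,0.105],"dr":[-0.2,-0.4,0],"jaw":0},{"translation":[-0.001,0.003,0.119],"dr":[-0.2,-0.4,0],"jaw":0},{"translation":[-0.001,0.003,0.119],"dr":[-0.2,-0.4,0],"jaw":0},{"translation":[-0.001,0.003,0.119],"dr":[-0.2,-0.4,0],"jaw":0}]'; python3 go.py .494 .0195 .138 40
```

```text
t: 9.6
ee_pos: [0.4945, 0.0206, 0.1391]
ee_rot: [[-0.642, 0.767, 0.0], [0.767, 0.642, 0.0], [0.0, 0.0, -1.0]]
force: [0.4, -0.0, -0.7]
opening: 0.0856
t 9.6 mm [-0.5 -1.   1.1] dr [ 0.  -0.  -0.1] q7 22.61803118597644 F [ 0.4 -0.  -0.7] open 0.08555099075057615
```

```bash
python3 -m creep '[{"translation":[0,0,0],"dr":[0,0,0],"jaw":0.3},{"translation":[0,0,0],"dr":[0,0,0],"jaw":0.5},{"translation":[0,0,0],"dr":[0,0,0],"jaw":1},{"translation":[0,0,0],"dr":[0,0,0],"jaw":1},{"translation":[0,0,0],"dr":[0,0,0],"jaw":1},{"translation":[0,0,0],"dr":[0,0,0],"jaw":1},{"translation":[0,0,0],"dr":[0,0,0],"jaw":1}]';python3 -m creep '[{"translation":[0,0,-0.003],"dr":[0,0,0],"jaw":1},{"translation":[0,0,-0.006],"dr":[0,0,0],"jaw":1},{"translation":[0,0,-0.006],"dr":[0,0,0],"jaw":1}]'; python3 go.py .45 .0 .25 40;python3 go.py .45 -.28 .25 40
```

```text
t: 10.3
ee_pos: [0.4943, 0.0206, 0.1395]
ee_rot: [[-0.642, 0.766, 0.001], [0.766, 0.642, -0.001], [-0.001, -0.0, -1.0]]
force: [-1.6, -2.4, 5.8]
opening: 0.0304
t: 10.6
ee_pos: [0.4938, 0.021, 0.1444]
ee_rot: [[-0.643, 0.766, -0.001], [0.766, 0.643, 0.0], [0.001, -0.0, -1.0]]
force: [0.4, -0.4, -5.3]
opening: 0.0305
t 10.6 mm [  12.1  -47.1 -105.6] dr [-0. -0. -0.] q7 22.884498519816756 F [ 0.4 -0.4 -5.3] open 0.030540253486699146
t 10.6 mm [-202.5 -227.  -105.7] dr [-0. -0. -0.] q7 22.884498519816756 F [ 0.4 -0.4 -5.3] open 0.030540253486699146
```

```bash
python3 -m creep '[{"translation":[0,0,-0.015],"dr":[0,0,0],"jaw":1},{"translation":[0,0,-0.035],"dr":[0,0,0],"jaw":1},{"translation":[0,0,-0.055],"dr":[0,0,0],"jaw":1},{"translation":[0,0,-0.075],"dr":[0,0,0],"jaw":1},{"translation":[0.003,-0.01,-0.09],"dr":[0,0,0],"jaw":1},{"translation":[0.007,-0.025,-0.1],"dr":[0,0,0],"jaw":1},{"translation":[0.008,-0.04,-0.106],"dr":[0,0,0],"jaw":1},{"translation":[0,-0.055,-0.106],"dr":[0,0,0],"jaw":1},{"translation":[-0.016,-0.07,-0.106],"dr":[0,0,0],"jaw":1},{"translation":[-0.034,-0.085,-0.106],"dr":[0,0,0],"jaw":1},{"translation":[-0.052,-0.1,-0.106],"dr":[0,0,0],"jaw":1},{"translation":[-0.07,-0.115,-0.106],"dr":[0,0,0],"jaw":1},{"translation":[-0.088,-0.13,-0.106],"dr":[0,0,0],"jaw":1},{"translation":[-0.106,-0.145,-0.106],"dr":[0,0,0],"jaw":1},{"translation":[-0.124,-0.16,-0.106],"dr":[0,0,0],"jaw":1},{"translation":[-0.142,-0.175,-0.106],"dr":[0,0,0],"jaw":1},{"translation":[-0.16,-0.19,-0.106],"dr":[0,0,0],"jaw":1},{"translation":[-0.178,-0.206,-0.106],"dr":[0,0,0],"jaw":1},{"translation":[-0.193,-0.219,-0.106],"dr":[0,0,0],"jaw":1},{"translation":[-0.202,-0.227,-0.106],"dr":[0,0,0],"jaw":1}]';python3 -m creep '[{"translation":[0,0,0.005],"dr":[0,0,0],"jaw":1},{"translation":[0,0,0.02],"dr":[0,0,0],"jaw":1},{"translation":[0,0,0.04],"dr":[0,0,0],"jaw":1},{"translation":[0,0,0.06],"dr":[0,0,0],"jaw":1},{"translation":[0,0,0.075],"dr":[0,0,0],"jaw":1},{"translation":[0,0,0.08],"dr":[0,0,0],"jaw":1},{"translation":[0,0,0.08],"dr":[0,0,0],"jaw":1},{"translation":[0,0,0.08],"dr":[0,0,0],"jaw":1}]'; python3 go.py .45 -.28 .152 40
```

```text
t: 12.6
ee_pos: [0.449, -0.2818, 0.2497]
ee_rot: [[-0.641, 0.768, -0.002], [0.768, 0.641, 0.0], [0.001, -0.001, -1.0]]
force: [0.1, -0.7, -4.8]
opening: 0.0306
t: 13.4
ee_pos: [0.4506, -0.2792, 0.1715]
ee_rot: [[-0.643, 0.766, 0.001], [0.766, 0.643, -0.0], [-0.001, 0.001, -1.0]]
force: [-0.2, -0.3, -3.8]
opening: 0.0306
t 13.4 mm [-0.2 -1.  19.5] dr [0.  0.1 0. ] q7 60.69612128250414 F [-0.2 -0.3 -3.8] open 0.03058202937254964
```

Contact is expected around TCP z ≈ 0.151–0.152.

```bash
python3 -m creep '[{"translation":[0,0,0.008],"dr":[0,0,0],"jaw":1},{"translation":[0,0,0.015],"dr":[0,0,0],"jaw":1},{"translation":[0,0,0.018],"dr":[0,0,0],"jaw":1},{"translation":[0,0,0.0195],"dr":[0,0,0],"jaw":1},{"translation":[0,0,0.0205],"dr":[0,0,0],"jaw":1},{"translation":[0,0,0.0205],"dr":[0,0,0],"jaw":1}]'
```

```text
t: 14.0
ee_pos: [0.4499, -0.2801, 0.1516]
ee_rot: [[-0.642, 0.767, 0.0], [0.767, 0.642, -0.001], [-0.001, -0.001, -1.0]]
force: [-2.4, 1.5, 4.4]
opening: 0.0306
```

Touching (+4 N). Releasing, rising, then clearing sideways for a picture.

```bash
python3 -m creep '[{"translation":[0,0,0],"dr":[0,0,0],"jaw":0.5},{"translation":[0,0,0],"dr":[0,0,0],"jaw":0.4},{"translation":[0,0,0],"dr":[0,0,0],"jaw":0.2},{"translation":[0,0,0],"dr":[0,0,0],"jaw":0},{"translation":[0,0,0],"dr":[0,0,0],"jaw":0},{"translation":[0,0,-0.02],"dr":[0,0,0],"jaw":0},{"translation":[0,0,-0.05],"dr":[0,0,0],"jaw":0},{"translation":[0,0,-0.08],"dr":[0,0,0],"jaw":0},{"translation":[0,0,-0.08],"dr":[0,0,0],"jaw":0},{"translation":[0,0,-0.08],"dr":[0,0,0],"jaw":0}]'; python3 - <<'E'
from h import *
t=r.camera("top");s=r.camera("scene")
cv2.imwrite("pics/e1.png",np.hstack([cv2.resize(t["color"][160:280,210:390],(540,360)),cv2.resize(s["color"][100:220,180:340],(260,360))]))
c=t["color"][180:250,215:295];hsv=cv2.cvtColor(c,cv2.COLOR_BGR2HSV)
m=((hsv[...,0]<4)|(hsv[...,0]>175))&(hsv[...,1]>150);M=cv2.moments(m.astype(np.uint8),True)
print(M["m00"],ray(t,[(M["m10"]/M["m00"]+215,M["m01"]/M["m00"]+180)],.056))
E
python3 go.py .4865 -.045 .15 -50
```

```text
t: 15.0
ee_pos: [0.4503, -0.2798, 0.2308]
ee_rot: [[-0.642, 0.766, 0.001], [0.766, 0.642, -0.001], [-0.001, 0.0, -1.0]]
force: [-0.2, 1.0, -0.7]
opening: 0.0851
238.0 [[ 0.48644784 -0.04448284  0.056     ]]
t 15.1 mm [155.5 179.3  79.2] dr [-0.1 -0.1 90. ] q7 62.032487952456556 F [-0.4 -0.9 -0.3] open 0.08537321608588526
```

View pics/e1.png

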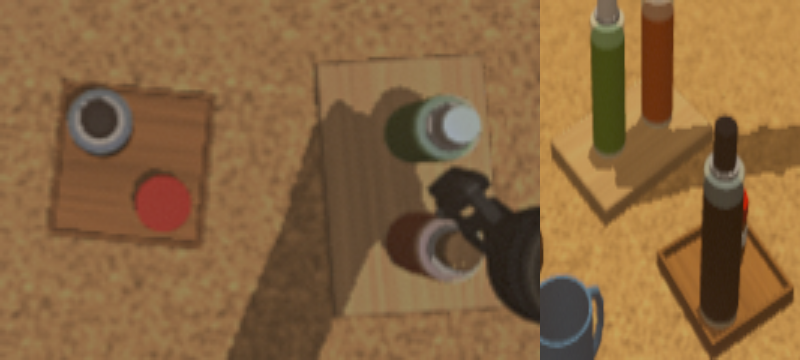

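The picture shows peas at (455,125) and lentils at (450,245) upright on the board, with beans alone at (100,120) and the jar free at (163,203). The mug is untouched. Going to the jar.

```bash
python3 -m creep '[{"translation":[0.03,0.035,0],"dr":[0,0,8],"jaw":0},{"translation":[0.06,0.07,0],"dr":[0,0,24],"jaw":0},{"translation":[0.09,0.1,0],"dr":[0,0,48],"jaw":0},{"translation":[0.12,0.14,0],"dr":[0,0,72],"jaw":0},{"translation":[0.155,0.179,0],"dr":[0,0,90],"jaw":0},{"translation":[0.155,0.179,0],"dr":[0,0,90],"jaw":0},{"translation":[0.155,0.179,0],"dr":[0,0,90],"jaw":0},{"translation":[0.155,0.179,0],"dr":[0,0,90],"jaw":0},{"translation":[0.155,0.179,0],"dr":[0,0,90],"jaw":0},{"translation":[0.155,0.179,0],"dr":[0,0,90],"jaw":0},{"translation":[0.155,0.179,0],"dr":[0,0,90],"jaw":0},{"translation":[0.155,0.179,0.03],"dr":[0,0,90],"jaw":0},{"translation":[0.155,0.179,0.06],"dr":[0,0,90],"jaw":0},{"translation":[0.155,0.179,0.08],"dr":[0,0,90],"jaw":0},{"translation":[0.155,0.179,0.08],"dr":[0,0,90],"jaw":0},{"translation":[0.155,0.179,0.08],"dr":[0,0,90],"jaw":0}]'; python3 go.py .4865 -.045 .029 -50
```

```text
t: 16.7
ee_pos: [0.4869, -0.0459, 0.1497]
ee_rot: [[0.766, 0.642, -0.002], [0.642, -0.766, 0.0], [-0.001, -0.002, -1.0]]
force: [0.4, 0.6, 0.8]
opening: 0.0851
t 16.7 mm [  0.4  -0.7 120.7] dr [-0.1  0.1 -0. ] q7 -53.66783571118887 F [0.4 0.6 0.8] open 0.0851056844137307
```

```bash
python3 -m creep '[{"translation":[0,-0.001,0.025],"dr":[0,0,0],"jaw":0},{"translation":[0,-0.001,0.05],"dr":[0,0,0],"jaw":0},{"translation":[0,-0.001,0.075],"dr":[0,0,0],"jaw":0},{"translation":[0,-0.001,0.1],"dr":[0,0,0],"jaw":0},{"translation":[0,-0.001,0.115],"dr":[0,0,0],"jaw":0},{"translation":[0,-0.001,0.122],"dr":[0,0,0],"jaw":0},{"translation":[0,-0.001,0.122],"dr":[0,0,0],"jaw":0},{"translation":[0,-0.001,0.122],"dr":[0,0,0],"jaw":0.15},{"translation":[0,-0.001,0.122],"dr":[0,0,0],"jaw":0.3},{"translation":[0,-0.001,0.122],"dr":[0,0,0],"jaw":1},{"translation":[0,-0.001,0.122],"dr":[0,0,0],"jaw":1},{"translation":[0,-0.001,0.122],"dr":[0,0,0],"jaw":1},{"translation":[0,-0.001,0.122],"dr":[0,0,0],"jaw":1},{"translation":[0,-0.001,0.122],"dr":[0,0,0],"jaw":1}]';python3 -m creep '[{"translation":[0,0,-0.003],"dr":[0,0,0],"jaw":1},{"translation":[0,0,-0.008],"dr":[0,0,0],"jaw":1},{"translation":[0,0,-0.008],"dr":[0,0,0],"jaw":1}]'; python3 go.py .407 .267 .15 -77
```

```text
t: 18.1
ee_pos: [0.488, -0.045, 0.0298]
ee_rot: [[0.766, 0.642, 0.003], [0.642, -0.766, -0.0], [0.002, 0.002, -1.0]]
force: [-1.4, 0.9, 5.7]
opening: 0.0501
t: 18.4
ee_pos: [0.4874, -0.0453, 0.037]
ee_rot: [[0.766, 0.642, 0.001], [0.642, -0.766, -0.0], [0.001, 0.001, -1.0]]
force: [-0.4, -0.7, -1.5]
opening: 0.0497
t 18.4 mm [ 139.1 -290.8 -113.2] dr [ 0.  -0.1 27. ] q7 -58.04641449705447 F [-0.4 -0.7 -1.5] open 0.04969957432625939
```

```bash
python3 -m creep '[{"translation":[0,0,-0.02],"dr":[0,0,0],"jaw":1},{"translation":[0,0,-0.045],"dr":[0,0,0],"jaw":1},{"translation":[0,0,-0.075],"dr":[0,0,0],"jaw":1},{"translation":[0.005,-0.01,-0.1],"dr":[0,0,0],"jaw":1},{"translation":[0.014,-0.03,-0.113],"dr":[0,0,2],"jaw":1},{"translation":[0.027,-0.055,-0.113],"dr":[0,0,5],"jaw":1},{"translation":[0.041,-0.085,-0.113],"dr":[0,0,8],"jaw":1},{"translation":[0.055,-0.115,-0.113],"dr":[0,0,11],"jaw":1},{"translation":[0.069,-0.145,-0.113],"dr":[0,0,14],"jaw":1},{"translation":[0.083,-0.175,-0.113],"dr":[0,0,17],"jaw":1},{"translation":[0.097,-0.205,-0.113],"dr":[0,0,20],"jaw":1},{"translation":[0.111,-0.235,-0.113],"dr":[0,0,23],"jaw":1},{"translation":[0.124,-0.26,-0.113],"dr":[0,0,25],"jaw":1},{"translation":[0.133,-0.28,-0.113],"dr":[0,0,27],"jaw":1},{"translation":[0.139,-0.291,-0.113],"dr":[0,0,27],"jaw":1},{"translation":[0.139,-0.291,-0.113],"dr":[0,0,27],"jaw":1},{"translation":[0.139,-0.291,-0.113],"dr":[0,0,27],"jaw":1},{"translation":[0.139,-0.291,-0.113],"dr":[0,0,27],"jaw":1}]'; python3 go.py .407 .267 .027 -77
```

```text
t: 20.2
ee_pos: [0.4072, 0.2652, 0.149]
ee_rot: [[0.975, 0.222, -0.0], [0.222, -0.975, -0.002], [-0.0, 0.002, -1.0]]
force: [-0.2, -0.1, -1.2]
opening: 0.0502
t 20.2 mm [  0.3  -2.  122. ] dr [ 0.1  0.  -0.2] q7 -121.43490563684092 F [-0.2 -0.1 -1.2] open 0.05020118033570829
```

```bash
python3 -m creep '[{"translation":[0,-0.001,0.025],"dr":[0,0,0],"jaw":1},{"translation":[0,-0.001,0.05],"dr":[0,0,0],"jaw":1},{"translation":[0,-0.001,0.075],"dr":[0,0,0],"jaw":1},{"translation":[0,-0.001,0.095],"dr":[0,0,0],"jaw":1},{"translation":[0,-0.001,0.11],"dr":[0,0,0],"jaw":1},{"translation":[0,-0.001,0.117],"dr":[0,0,0],"jaw":1},{"translation":[0,-0.001,0.12],"dr":[0,0,0],"jaw":1},{"translation":[0,-0.001,0.12],"dr":[0,0,0],"jaw":1},{"translation":[0,-0.001,0.12],"dr":[0,0,0],"jaw":1}]'
```

```text
t: 21.1
ee_pos: [0.407, 0.2684, 0.0301]
ee_rot: [[0.975, 0.224, 0.002], [0.224, -0.975, 0.001], [0.002, -0.0, -1.0]]
force: [-0.5, -0.1, -0.7]
opening: 0.0501
```

```bash
python3 -m creep '[{"translation":[0,0,0.001],"dr":[0,0,0],"jaw":1},{"translation":[0,0,0.002],"dr":[0,0,0],"jaw":1},{"translation":[0,0,0.003],"dr":[0,0,0],"jaw":1},{"translation":[0,0,0.003],"dr":[0,0,0],"jaw":1}]'
```

```text
t: 21.5
ee_pos: [0.4064, 0.2683, 0.0268]
ee_rot: [[0.974, 0.225, 0.001], [0.225, -0.974, 0.0], [0.001, 0.0, -1.0]]
force: [-1.2, -0.4, 2.7]
opening: 0.0502
```

```bash
python3 -m creep '[{"translation":[0,0,0],"dr":[0,0,0],"jaw":0.35},{"translation":[0,0,0],"dr":[0,0,0],"jaw":0.3},{"translation":[0,0,0],"dr":[0,0,0],"jaw":0.2},{"translation":[0,0,0],"dr":[0,0,0],"jaw":0.1},{"translation":[0,0,0],"dr":[0,0,0],"jaw":0.1},{"translation":[0,0,-0.02],"dr":[0,0,0],"jaw":0.1},{"translation":[0,0,-0.05],"dr":[0,0,0],"jaw":0.1},{"translation":[0,0,-0.09],"dr":[0,0,0],"jaw":0},{"translation":[0,0,-0.14],"dr":[0,0,0],"jaw":0},{"translation":[0,0,-0.19],"dr":[0,0,0],"jaw":0},{"translation":[0,0,-0.223],"dr":[0,0,0],"jaw":0},{"translation":[0,0,-0.223],"dr":[0,0,0],"jaw":0},{"translation":[0,0,-0.223],"dr":[0,0,0],"jaw":0}]'; python3 go.py .45 -.28 .25 40;python3 go.py .45 0 .25 0
```

```text
t: 22.8
ee_pos: [0.4064, 0.2682, 0.2498]
ee_rot: [[0.974, 0.224, 0.002], [0.224, -0.974, 0.0], [0.002, -0.0, -1.0]]
force: [-0.8, -0.1, -0.6]
opening: 0.0853
t 22.8 mm [-80.6 544.   -0.4] dr [   0.1   -0.1 -117. ] q7 -118.83698877258661 F [-0.8 -0.1 -0.6] open 0.08530075380642495
t 22.8 mm [-17.7 271.2  -0.3] dr [  0.1  -0.1 -77. ] q7 -118.83698877258661 F [-0.8 -0.1 -0.6] open 0.08530075380642495
```

```bash
python3 -m creep '[{"translation":[-0.003,0.02,0],"dr":[0,0,-4],"jaw":0},{"translation":[-0.009,0.06,0],"dr":[0,0,-12],"jaw":0},{"translation":[-0.015,0.1,0],"dr":[0,0,-20],"jaw":0},{"translation":[-0.021,0.14,0],"dr":[0,0,-28],"jaw":0},{"translation":[-0.027,0.18,0],"dr":[0,0,-36],"jaw":0},{"translation":[-0.033,0.22,0],"dr":[0,0,-44],"jaw":0},{"translation":[-0.039,0.26,0],"dr":[0,0,-52],"jaw":0},{"translation":[-0.045,0.3,0],"dr":[0,0,-60],"jaw":0},{"translation":[-0.05,0.34,0],"dr":[0,0,-68],"jaw":0},{"translation":[-0.056,0.38,0],"dr":[0,0,-76],"jaw":0},{"translation":[-0.062,0.42,0],"dr":[0,0,-84],"jaw":0},{"translation":[-0.068,0.46,0],"dr":[0,0,-92],"jaw":0},{"translation":[-0.074,0.5,0],"dr":[0,0,-100],"jaw":0},{"translation":[-0.078,0.53,0],"dr":[0,0,-108],"jaw":0},{"translation":[-0.081,0.544,0],"dr":[0,0,-116],"jaw":0},{"translation":[-0.081,0.544,0],"dr":[0,0,-117],"jaw":0},{"translation":[-0.081,0.544,0],"dr":[0,0,-117],"jaw":0},{"translation":[-0.081,0.544,0],"dr":[0,0,-117],"jaw":0},{"translation":[-0.081,0.544,0],"dr":[0,0,-117],"jaw":0}]'; python3 - <<'E'
from h import *
t=r.camera("top");s=r.camera("scene")
A=cv2.resize(t["color"][150:290,100:310],(540,360)); B=cv2.resize(s["color"][100:310,340:490],(257,360))
cv2.imwrite("pics/f1.png",np.hstack([A,B]))
hsv=cv2.cvtColor(t["color"],cv2.COLOR_BGR2HSV)
m=((hsv[...,0]<4)|(hsv[...,0]>175))&(hsv[...,1]>150);m[:235]=0;m[:,:100]=0;m[:,200:]=0;M=cv2.moments(m.astype(np.uint8),True)
print(M["m00"],ray(t,[(M["m10"]/M["m00"],M["m01"]/M["m00"])],.053))
E
python3 go.py .45 -.28 .1515 40
```

```text
t: 24.7
ee_pos: [0.4491, -0.2793, 0.2485]
ee_rot: [[-0.642, 0.767, -0.001], [0.767, 0.642, 0.001], [0.002, -0.0, -1.0]]
force: [0.1, 0.4, -0.7]
opening: 0.0854
260.0 [[0.40694652 0.26637525 0.053     ]]
t 24.8 mm [-0.8  0.2 97.6] dr [-0. -0. -0.] q7 66.0581931341537 F [ 0.1 -0.8  0.2] open 0.08503219085857726
```

View pics/f1.png

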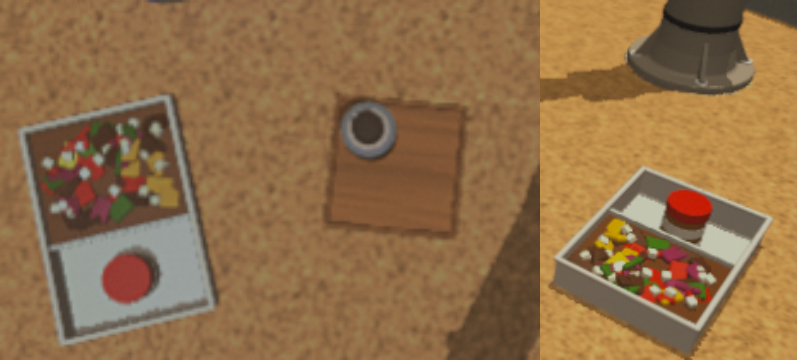

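The jar stands upright in the empty compartment, at (127,277) in the top half and (688,215) in the scene half. Fetching the lentils.

```bash
python3 -m creep '[{"translation":[-0.001,0,0.02],"dr":[0,0,0],"jaw":0},{"translation":[-0.001,0,0.045],"dr":[0,0,0],"jaw":0},{"translation":[-0.001,0,0.07],"dr":[0,0,0],"jaw":0},{"translation":[-0.001,0,0.09],"dr":[0,0,0],"jaw":0},{"translation":[-0.001,0,0.098],"dr":[0,0,0],"jaw":0},{"translation":[-0.001,0,0.098],"dr":[0,0,0],"jaw":0},{"translation":[-0.001,0,0.098],"dr":[0,0,0],"jaw":0.3},{"translation":[-0.001,0,0.098],"dr":[0,0,0],"jaw":0.5},{"translation":[-0.001,0,0.098],"dr":[0,0,0],"jaw":1},{"translation":[-0.001,0,0.098],"dr":[0,0,0],"jaw":1},{"translation":[-0.001,0,0.098],"dr":[0,0,0],"jaw":1},{"translation":[-0.001,0,0.098],"dr":[0,0,0],"jaw":1},{"translation":[-0.001,0,0.098],"dr":[0,0,0],"jaw":1}]';python3 -m creep '[{"translation":[0,0,-0.003],"dr":[0,0,0],"jaw":1},{"translation":[0,0,-0.006],"dr":[0,0,0],"jaw":1},{"translation":[0,0,-0.006],"dr":[0,0,0],"jaw":1}]'; python3 go.py .494 .0205 .22 40
```

```text
t: 26.1
ee_pos: [0.4505, -0.2816, 0.1523]
ee_rot: [[-0.642, 0.767, 0.001], [0.767, 0.642, -0.001], [-0.002, 0.0, -1.0]]
force: [-0.9, -0.8, 5.4]
opening: 0.0307
t: 26.4
ee_pos: [0.4495, -0.2805, 0.1565]
ee_rot: [[-0.643, 0.766, -0.001], [0.766, 0.643, 0.001], [0.002, -0.0, -1.0]]
force: [0.0, -0.0, -4.0]
opening: 0.0307
t 26.4 mm [202.2 227.4 -63.2] dr [-0.  -0.1 -0. ] q7 64.98678297774985 F [ 0. -0. -4.] open 0.030665866417757832
```

```bash
python3 -m creep '[{"translation":[0,0,-0.02],"dr":[0,0,0],"jaw":1},{"translation":[0,0,-0.045],"dr":[0,0,0],"jaw":1},{"translation":[0.005,0.006,-0.07],"dr":[0,0,0],"jaw":1},{"translation":[0.015,0.017,-0.095],"dr":[0,0,0],"jaw":1},{"translation":[0.029,0.033,-0.115],"dr":[0,0,0],"jaw":1},{"translation":[0.044,0.049,-0.13],"dr":[0,0,0],"jaw":1},{"translation":[0.06,0.067,-0.133],"dr":[0,0,0],"jaw":1},{"translation":[0.076,0.085,-0.133],"dr":[0,0,0],"jaw":1},{"translation":[0.092,0.103,-0.133],"dr":[0,0,0],"jaw":1},{"translation":[0.108,0.121,-0.133],"dr":[0,0,0],"jaw":1},{"translation":[0.124,0.139,-0.133],"dr":[0,0,0],"jaw":1},{"translation":[0.14,0.157,-0.133],"dr":[0,0,0],"jaw":1},{"translation":[0.156,0.175,-0.133],"dr":[0,0,0],"jaw":1},{"translation":[0.172,0.193,-0.133],"dr":[0,0,0],"jaw":1},{"translation":[0.186,0.209,-0.133],"dr":[0,0,0],"jaw":1},{"translation":[0.196,0.22,-0.133],"dr":[0,0,0],"jaw":1},{"translation":[0.202,0.227,-0.133],"dr":[0,0,0],"jaw":1},{"translation":[0.202,0.227,-0.133],"dr":[0,0,0],"jaw":1},{"translation":[0.202,0.227,-0.133],"dr":[0,0,0],"jaw":1},{"translation":[0.202,0.227,-0.133],"dr":[0,0,0],"jaw":1}]'; python3 go.py .494 .0205 .1405 40
```

```text
t: 28.4
ee_pos: [0.4941, 0.018, 0.29]
ee_rot: [[-0.641, 0.768, -0.001], [0.768, 0.641, -0.001], [-0.001, -0.001, -1.0]]
force: [-0.2, 0.1, -3.6]
opening: 0.0306
t 28.4 mm [  2.1   1.7 149.5] dr [-0.1  0.  -0.2] q7 30.59399087545471 F [-0.2  0.1 -3.6] open 0.030625043005621536
```

```bash
python3 -m creep '[{"translation":[0.001,0.001,0.01],"dr":[0,0,0],"jaw":1},{"translation":[0.001,0.001,0.025],"dr":[0,0,0],"jaw":1},{"translation":[0.001,0.001,0.045],"dr":[0,0,0],"jaw":1},{"translation":[0.001,0.001,0.065],"dr":[0,0,0],"jaw":1},{"translation":[0.001,0.001,0.085],"dr":[0,0,0],"jaw":1},{"translation":[0.001,0.001,0.105],"dr":[0,0,0],"jaw":1},{"translation":[0.001,0.001,0.12],"dr":[0,0,0],"jaw":1},{"translation":[0.001,0.001,0.128],"dr":[0,0,0],"jaw":1},{"translation":[0.001,0.001,0.128],"dr":[0,0,0],"jaw":1},{"translation":[0.001,0.001,0.128],"dr":[0,0,0],"jaw":1}]'; python3 go.py .494 .0205 .1405 40;python3 go.py .494 .0205 .1405 40
```

```text
t: 29.4
ee_pos: [0.4948, 0.0209, 0.1627]
ee_rot: [[-0.642, 0.767, 0.001], [0.767, 0.642, 0.0], [-0.001, 0.001, -1.0]]
force: [1.1, 0.3, -3.5]
opening: 0.0304
t 29.4 mm [ 0.2 -0.9 22.2] dr [ 0.  0. -0.] q7 27.802728343697602 F [ 1.1  0.3 -3.5] open 0.030416050907019657
t 29.4 mm [ 0.2 -0.9 22.2] dr [ 0.  0. -0.] q7 27.802728343697602 F [ 1.1  0.3 -3.5] open 0.030416050907019657
```

```bash
python3 -m creep '[{"translation":[0,0,0.01],"dr":[0,0,0],"jaw":1},{"translation":[0,0,0.017],"dr":[0,0,0],"jaw":1},{"translation":[0,0,0.02],"dr":[0,0,0],"jaw":1},{"translation":[0,0,0.0215],"dr":[0,0,0],"jaw":1},{"translation":[0,0,0.0225],"dr":[0,0,0],"jaw":1},{"translation":[0,0,0.0225],"dr":[0,0,0],"jaw":1}]'
```

```text
t: 30.0
ee_pos: [0.4941, 0.0208, 0.1405]
ee_rot: [[-0.642, 0.766, -0.0], [0.766, 0.642, -0.001], [-0.0, -0.001, -1.0]]
force: [-3.8, -0.6, 2.9]
opening: 0.0305
```

```bash
python3 -m creep '[{"translation":[0,0,0],"dr":[0,0,0],"jaw":0.5},{"translation":[0,0,0],"dr":[0,0,0],"jaw":0.4},{"translation":[0,0,0],"dr":[0,0,0],"jaw":0.2},{"translation":[0,0,0],"dr":[0,0,0],"jaw":0},{"translation":[0,0,0],"dr":[0,0,0],"jaw":0},{"translation":[0,0,-0.02],"dr":[0,0,0],"jaw":0},{"translation":[0,0,-0.05],"dr":[0,0,0],"jaw":0},{"translation":[0,0,-0.09],"dr":[0,0,0],"jaw":0},{"translation":[0,0,-0.12],"dr":[0,0,0],"jaw":0},{"translation":[0,0,-0.12],"dr":[0,0,0],"jaw":0},{"translation":[0,0,-0.12],"dr":[0,0,0],"jaw":0}]'; python3 go.py .551 -.2805 .26 40
```

```text
t: 31.1
ee_pos: [0.4947, 0.0211, 0.2602]
ee_rot: [[-0.642, 0.766, 0.001], [0.766, 0.642, -0.0], [-0.001, 0.001, -1.0]]
force: [-0.7, -0.2, -1.2]
opening: 0.0855
t 31.1 mm [-267.4 -150.6    0.3] dr [ 0.1  0.1 -0. ] q7 29.983635789647074 F [-0.7 -0.2 -1.2] open 0.0854544997277231
```

```bash
python3 -m creep '[{"translation":[-0.02,-0.011,0],"dr":[0,0,0],"jaw":0},{"translation":[-0.055,-0.03,0],"dr":[0,0,0],"jaw":0},{"translation":[-0.09,-0.05,0],"dr":[0,0,0],"jaw":0},{"translation":[-0.125,-0.07,0],"dr":[0,0,0],"jaw":0},{"translation":[-0.16,-0.09,0],"dr":[0,0,0],"jaw":0},{"translation":[-0.195,-0.11,0],"dr":[0,0,0],"jaw":0},{"translation":[-0.23,-0.13,0],"dr":[0,0,0],"jaw":0},{"translation":[-0.255,-0.144,0],"dr":[0,0,0],"jaw":0},{"translation":[-0.267,-0.15,0],"dr":[0,0,0],"jaw":0},{"translation":[-0.267,-0.15,0],"dr":[0,0,0],"jaw":0},{"translation":[-0.267,-0.15,0],"dr":[0,0,0],"jaw":0},{"translation":[-0.267,-0.15,0],"dr":[0,0,0],"jaw":0}]'; python3 go.py .551 -.2805 .1515 40
python3 - <<'E'
from h import *
t=r.camera("top");s=r.camera("scene")
cv2.imwrite("pics/g1.png",np.hstack([cv2.resize(t["color"][180:250,215:295],(480,420),interpolation=cv2.INTER_CUBIC),cv2.resize(s["color"][110:220,245:345],(318,350))[:,:].copy() if 0 else cv2.resize(s["color"][100:220,180:340],(300,420))]))
E
```

```text
t: 32.3
ee_pos: [0.5514, -0.2769, 0.2599]
ee_rot: [[-0.645, 0.764, 0.0], [0.764, 0.645, 0.002], [0.001, 0.001, -1.0]]
force: [0.0, 0.7, -0.4]
opening: 0.0856
t 32.3 mm [ -2.7  -2.8 108.4] dr [ 0.1 -0.1  0.2] q7 59.18591468345986 F [ 0.   0.7 -0.4] open 0.08564698227235006
```

View pics/g1.png

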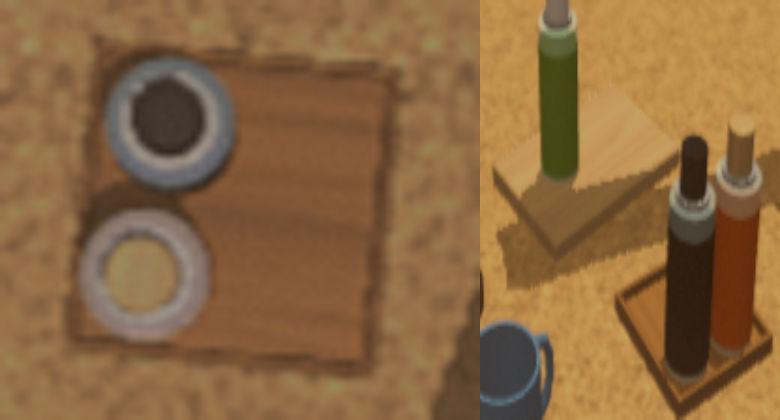

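Lentils stand upright in their corner at (144,274), less than 1 mm from the original, and beans are unmoved at (168,117). Fetching the peas.

```bash
python3 -m creep '[{"translation":[-0.002,-0.002,0.02],"dr":[0,0,0],"jaw":0},{"translation":[-0.002,-0.002,0.05],"dr":[0,0,0],"jaw":0},{"translation":[-0.002,-0.002,0.08],"dr":[0,0,0],"jaw":0},{"translation":[-0.002,-0.002,0.1],"dr":[0,0,0],"jaw":0},{"translation":[-0.002,-0.002,0.108],"dr":[0,0,0],"jaw":0},{"translation":[-0.002,-0.002,0.108],"dr":[0,0,0],"jaw":0},{"translation":[-0.002,-0.002,0.108],"dr":[0,0,0],"jaw":0.3},{"translation":[-0.002,-0.002,0.108],"dr":[0,0,0],"jaw":0.5},{"translation":[-0.002,-0.002,0.108],"dr":[0,0,0],"jaw":1},{"translation":[-0.002,-0.002,0.108],"dr":[0,0,0],"jaw":1},{"translation":[-0.002,-0.002,0.108],"dr":[0,0,0],"jaw":1},{"translation":[-0.002,-0.002,0.108],"dr":[0,0,0],"jaw":1},{"translation":[-0.002,-0.002,0.108],"dr":[0,0,0],"jaw":1}]';python3 -m creep '[{"translation":[0,0,-0.003],"dr":[0,0,0],"jaw":1},{"translation":[0,0,-0.006],"dr":[0,0,0],"jaw":1},{"translation":[0,0,-0.006],"dr":[0,0,0],"jaw":1}]'; python3 go.py .5515 -.0505 .29 40
```

```text
t: 33.7
ee_pos: [0.5514, -0.2833, 0.153]
ee_rot: [[-0.642, 0.767, 0.002], [0.767, 0.642, -0.001], [-0.002, 0.001, -1.0]]
force: [0.1, -0.9, 5.7]
opening: 0.0302
t: 34.0
ee_pos: [0.5499, -0.2823, 0.1566]
ee_rot: [[-0.643, 0.766, -0.002], [0.766, 0.643, 0.001], [0.002, -0.001, -1.0]]
force: [0.2, -0.3, -4.3]
opening: 0.0303
t 34.0 mm [ 176.9  150.  -133.1] dr [-0.1 -0.1 -0. ] q7 58.30659987525351 F [ 0.2 -0.3 -4.3] open 0.030304772823439203
```

```bash
python3 -m creep '[{"translation":[0,0,-0.02],"dr":[0,0,0],"jaw":1},{"translation":[0,0,-0.045],"dr":[0,0,0],"jaw":1},{"translation":[0.005,0.004,-0.07],"dr":[0,0,0],"jaw":1},{"translation":[0.015,0.013,-0.095],"dr":[0,0,0],"jaw":1},{"translation":[0.029,0.025,-0.115],"dr":[0,0,0],"jaw":1},{"translation":[0.044,0.038,-0.13],"dr":[0,0,0],"jaw":1},{"translation":[0.06,0.051,-0.133],"dr":[0,0,0],"jaw":1},{"translation":[0.076,0.065,-0.133],"dr":[0,0,0],"jaw":1},{"translation":[0.092,0.079,-0.133],"dr":[0,0,0],"jaw":1},{"translation":[0.108,0.093,-0.133],"dr":[0,0,0],"jaw":1},{"translation":[0.124,0.107,-0.133],"dr":[0,0,0],"jaw":1},{"translation":[0.14,0.12,-0.133],"dr":[0,0,0],"jaw":1},{"translation":[0.155,0.133,-0.133],"dr":[0,0,0],"jaw":1},{"translation":[0.167,0.143,-0.133],"dr":[0,0,0],"jaw":1},{"translation":[0.173,0.148,-0.133],"dr":[0,0,0],"jaw":1},{"translation":[0.175,0.15,-0.133],"dr":[0,0,0],"jaw":1},{"translation":[0.175,0.15,-0.133],"dr":[0,0,0],"jaw":1},{"translation":[0.175,0.15,-0.133],"dr":[0,0,0],"jaw":1},{"translation":[0.175,0.15,-0.133],"dr":[0,0,0],"jaw":1}]'; python3 go.py .553 -.052 .1405 40
```

```text
t: 35.9
ee_pos: [0.5532, -0.0537, 0.2906]
ee_rot: [[-0.641, 0.768, -0.0], [0.768, 0.641, -0.001], [-0.0, -0.001, -1.0]]
force: [-0.6, -0.2, -4.4]
opening: 0.0304
t 35.9 mm [  1.5   1.  150.1] dr [-0.   0.  -0.2] q7 37.22248656582519 F [-0.6 -0.2 -4.4] open 0.030418137947055134
```

```bash
python3 -m creep '[{"translation":[0.001,0.001,0.01],"dr":[0,0,0],"jaw":1},{"translation":[0.001,0.001,0.025],"dr":[0,0,0],"jaw":1},{"translation":[0.001,0.001,0.045],"dr":[0,0,0],"jaw":1},{"translation":[0.001,0.001,0.065],"dr":[0,0,0],"jaw":1},{"translation":[0.001,0.001,0.085],"dr":[0,0,0],"jaw":1},{"translation":[0.001,0.001,0.105],"dr":[0,0,0],"jaw":1},{"translation":[0.001,0.001,0.12],"dr":[0,0,0],"jaw":1},{"translation":[0.001,0.001,0.128],"dr":[0,0,0],"jaw":1},{"translation":[0.001,0.001,0.128],"dr":[0,0,0],"jaw":1},{"translation":[0.001,0.001,0.128],"dr":[0,0,0],"jaw":1}]'; python3 go.py .5525 -.052 .1405 40
```

```text
t: 36.9
ee_pos: [0.5538, -0.0509, 0.1632]
ee_rot: [[-0.642, 0.767, 0.001], [0.767, 0.642, 0.0], [-0.001, 0.001, -1.0]]
force: [0.3, -0.2, -3.4]
opening: 0.0305
t 36.9 mm [-0.  -1.7 22.7] dr [ 0.  0. -0.] q7 35.177932397730075 F [ 0.3 -0.2 -3.4] open 0.030461286662791246
```

```bash
python3 -m creep '[{"translation":[0,-0.0015,0.01],"dr":[0,0,0],"jaw":1},{"translation":[0,-0.0015,0.017],"dr":[0,0,0],"jaw":1},{"translation":[0,-0.0015,0.02],"dr":[0,0,0],"jaw":1},{"translation":[0,-0.0015,0.0215],"dr":[0,0,0],"jaw":1},{"translation":[0,-0.0015,0.0225],"dr":[0,0,0],"jaw":1},{"translation":[0,-0.0015,0.0225],"dr":[0,0,0],"jaw":1}]'
```

```text
t: 37.5
ee_pos: [0.552, -0.0521, 0.1412]
ee_rot: [[-0.642, 0.766, -0.0], [0.766, 0.642, -0.001], [-0.001, -0.001, -1.0]]
force: [-3.1, -1.4, 3.1]
opening: 0.0304
```

Contact at the expected height. Releasing, rising, and retreating to the side for the final look.

```bash
python3 -m creep '[{"translation":[0,0,0],"dr":[0,0,0],"jaw":0.5},{"translation":[0,0,0],"dr":[0,0,0],"jaw":0.4},{"translation":[0,0,0],"dr":[0,0,0],"jaw":0.2},{"translation":[0,0,0],"dr":[0,0,0],"jaw":0},{"translation":[0,0,0],"dr":[0,0,0],"jaw":0},{"translation":[0,0,-0.02],"dr":[0,0,0],"jaw":0},{"translation":[0,0,-0.05],"dr":[0,0,0],"jaw":0},{"translation":[0,0,-0.09],"dr":[0,0,0],"jaw":0},{"translation":[0,0,-0.12],"dr":[0,0,0],"jaw":0},{"translation":[-0.03,-0.03,-0.12],"dr":[0,0,0],"jaw":0},{"translation":[-0.06,-0.06,-0.12],"dr":[0,0,0],"jaw":0},{"translation":[-0.09,-0.09,-0.12],"dr":[0,0,0],"jaw":0},{"translation":[-0.12,-0.12,-0.12],"dr":[0,0,0],"jaw":0},{"translation":[-0.15,-0.15,-0.12],"dr":[0,0,0],"jaw":0},{"translation":[-0.17,-0.17,-0.12],"dr":[0,0,0],"jaw":0},{"translation":[-0.17,-0.17,-0.12],"dr":[0,0,0],"jaw":0},{"translation":[-0.17,-0.17,-0.12],"dr":[0,0,0],"jaw":0}]'
python3 - <<'E'
from h import *
t=r.camera("top");s=r.camera("scene")
cv2.imwrite("pics/h1.png",np.hstack([cv2.resize(t["color"][180:250,215:295],(400,350),interpolation=cv2.INTER_CUBIC),cv2.resize(s["color"][60:340,100:480],None,fx=1.05,fy=1.25)]))
E
```

```text
t: 39.2
ee_pos: [0.5309, -0.2917, 0.2599]
ee_rot: [[-0.641, 0.767, -0.0], [0.767, 0.641, 0.001], [0.001, 0.001, -1.0]]
force: [1.0, 1.1, -0.2]
opening: 0.0856
```

View pics/h1.png

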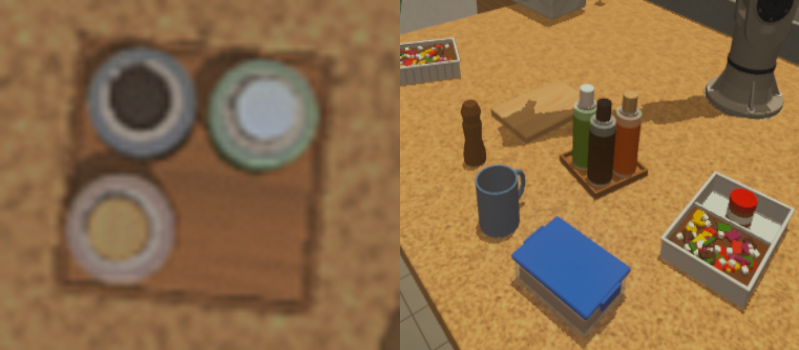

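In the 5x top crop, peas are at (267,108), beans at (139,97) and lentils at (120,228). All three are within about 1 mm of the start. The scene half shows everything upright, the jar in the compartment, and the mug, box and mill unmoved.

```bash
python3 -c "
from plant import r
print(r.job_done())"
```

```text
the job is handed in; nothing more can be done
None
```

The job is done and handed in at about 39 s of the 128 s allowed. I moved the peas and lentils canisters upright to the chopping board and packed the red-lidded jar in the meal tray's empty compartment. Then I put the lentils and the peas back in their own corners.

- **Jar:** the picture taken after packing shows it upright on the compartment floor at (0.407, 0.266) m, within 1 mm of the compartment's middle.
- **Canisters:** in the last pictures all three stand upright, within about 1 mm of where they started. The beans canister was not touched.
- **Other things:** the mug, lunch box and pepper mill look unmoved.
- **Forces:** the highest wrist force I read was about 7 N. I only read it at the end of each move, so a brief peak in between could have been missed.

No check failed. The two cameras differed by up to about 4 mm on the first canister positions. The measured tool position varied by 1–2 mm, and I corrected for this before placing each canister.

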